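# Find the tight spot of a dryer's lamp slide

## Task

The lamp slide of the sample dryer catches somewhere along its run. Take the carriage by its grip block, run it fully home against the stop with the two round buffers, then stroke it all the way to the plain stop at the other end, feeling for the one spot where it drags. Finally leave the carriage standing in the middle of that tight spot, so that the fitter knows where to dress the rail; let go, and leave the things around it alone.

Things in the scene. Friction and masses are not known exactly. Their poses are not given: they have to be found in the camera images.
- bed: Fixed aluminium base plate of the slide, 130 x 400 x 22 mm, lying on the bench; origin at the centre of its underside; its y axis is the direction of travel (from the home stop to the plain stop), z is up. At its -y end the home stop: a grey block 46 mm tall (top 68 mm above the bench) with two black round rubber buffers facing the carriage; at its +y end the plain stop: a low steel bar, top 42 mm above the bench. The base plate is turned by up to 0.45 rad on the bench.
- track: The two parallel steel guide rails fixed on the base plate, 14 mm wide, 345 mm long, their tops 38 mm above the bench; origin midway between them on the upper face of the base plate, 22 mm above the origin of bed, same axes. Somewhere along them is one tight spot that cannot be seen. The carriage feels it over about 26 mm of its run, equally in both directions.
- travel (a joint): Carriage position along the rails, m: 0 = home against the buffers, 0.220 = against the plain stop; at s the carriage's centre lies at y = s - 0.110 in the frame of bed. Middle of the tight spot: somewhere from 0.045 to 0.175. The carriage stays where it is left. Drag about 2 N; in the tight spot 8 to 15 N, strongest on entering either edge of it (middle = halfway between the edges).
- carriage: Grey carriage plate, 112 mm (across) x 80 mm (along travel) x 10 mm, with side skirts and four bolt heads; origin at its centre on the underside, 56 mm above the bench; same axes as bed. On its middle stands a black grip block 26 mm across x 30 mm along the travel, 58 mm tall, from 66 to 124 mm above the bench. It can only slide along the rails.
- grip_top (a point): Centre of the top face of the black grip block, 124 mm above the bench.
- sieve_pan: Bystander: round open steel pan, 150 mm wide, 45 mm tall; origin at the centre of its underside. Leave it alone.
- jar: Bystander: sample jar, 60 mm wide, 90 mm tall; origin at the centre of its underside. Leave it alone.
- weight: Bystander: steel knobbed weight, 40 mm wide, 63 mm tall; origin at the centre of its underside. Leave it alone.
- brush: Bystander: hand brush with a wooden handle lying on the bench. Leave it alone.

How it is judged:
By the outcome, as a careful person would: the job done as asked, in the order asked, and still so for the second after the job is handed in, with the robot touching nothing.
It also fails if it takes over 58 s, if anything falls off the work surface, if the arm or the gripper's body presses on something with over 40 N, if the wrist force passes 120 N, or if a joint passes its speed limit or range.

## Robot

A 6-joint arm with a two-finger parallel gripper is mounted at the origin on the work surface. World frame = base frame: x ahead of the robot, y to its left, z up, the work surface at z = 0. Lengths are in m, angles in rad, forces in N, time in s.
With the tool pointing down it reaches from about 0.25 to 0.775 m from the base axis. Payload 4 kg.
Tool frame: the origin (TCP) lies midway between the tips of the shut fingers; the grasp point (between the pads) lies 19 mm behind it (robot.grasp_offset is the distance from the TCP to the grasp point, in m); z points along the fingers, y is the direction in which the jaws open and shut (so a half turn about z gives the same grasp; the last joint's range is limited). The gripper opens to 94 mm and grips with 3 to 60 N. Pads are 16 mm wide; open, the fingers measure 119 mm over their backs; the gripper's body (75 mm by 177 mm) begins 78 mm behind the grasp point.
Start: joints at [-1.292, 0.087, 1.371, -0, 1.684, -0.103], TCP at [0.205, -0.51, 0.206] pointing down, gripper open.
Joint ranges: [-3.1, 3.1], [-0.76, 2.03], [0.27, 2.55], [-1.08, 4.22], [0.17, 2.65], [-2.57, 2.57]. Speed limits (rad/s): [2.79, 2.79, 3.14, 3.14, 3.14, 3.14].

## Interface

Orientations are given as [roll, pitch, yaw] about the fixed x, y, z axes, in that order (R = Rz(yaw) Ry(pitch) Rx(roll)).
In Python, from bench import status, viewer, order, robot gives the robot as it stands. The module is installed in compiled form; this text tells all that it offers.
- The arm moves only by the tool move_arm, never from a script. Its argument "targets" is a list of rows, each a list of 3 entries, a list of its own where there are three numbers: the shift along the tool's x, y, z in mm, then the turn, a rotation vector about the tool's x, y, z in degrees, then the opening, from -1 (shut) to 1 (fully open). A call has 1 to 20 rows; each row is the pose to reach, as a shift and turn from the pose commanded when the call began, along the tool's axes at that moment; what a row does not reach only later rows make up. A row lasts 1/8 s, in which the tool goes at most 62.5 mm and 10.7 degrees, less where a joint would pass 70% of its speed; a pose out of reach is approached as far as the arm can. A call with a gripper value outside its range is refused whole. The fingers move at their own pace and stop on an object; the grip force is fixed at half the most. Time passes only in rows, so rows that repeat a pose let the fingers close. It gives the time, the measured TCP pose, the force and the opening at its end, in the units of the state.
- status.get_obs(): the state, without advancing time (a new reading comes with each control period).
- viewer.snapshot(name): name is "scene" or "top" or "wrist"; returns the picture (384x512x3 uint8, red, green, blue); there is no depth.
- viewer.camera_model(name): a dict with "K" (3x3 intrinsics, pixels), "xyz" and "attitude" of the camera in the world; the wrist camera has in their place "T_tool_cam" (4x4, takes a point from camera to tool coordinates, whose origin is the TCP and whose axes are the flange's). Camera axes: x right, y up, looking along -z (the intrinsics and any distortion apply to the point x, -y, -z); pixel columns grow to the right and rows downward; lengths in m; the calibration is good to about 2 mm. The wrist camera is an equidistant fisheye: a pixel r from the principal point sees the ray r / f radians off the axis. A picture is of the moment at which its call begins: read the wrist's pose just before it. camera_model takes no time and is no camera call.
- order.close_job(): hands the job in, once; it reports no verdict.
The state is a dict: "time": time; "joint_positions": joint angles; "qvel": joint speeds; "joint_torque": joint torques, N m; "tool_pos": TCP position; "ee_rot": TCP orientation; "wrist_force": force on the tool from outside, world axes, zero at the start; "wrist_torque": the same for the moment, N m; "width": finger opening in m.
Only numpy, scipy, OpenCV 4.12 (cv2) and the standard library are available. Lean on these libraries where they do the work, as an engineer would, in place of code of your own. Each camera call takes 0.05 s, during which the arm holds its last target. There are 200 camera calls.

## Working session

There is one attempt and no reset: what is moved stays moved. The work goes in short steps, Python scripts to look and compute and a tool call to move; the robot and the scene stay as the last step left them, time stands still between calls to the robot, and variables do not carry over. Pictures are saved under pics/ and viewed, about 8 in all and at most 12, crops included, and the job is handed in when it is done.

Besides the shell and the picture viewer there is one more tool, called after "Call:" as name(argument=value, ...) on one line, values as JSON. move_arm: Moves the arm, as the interface text tells. Its arguments: {"type":"object","properties":{"targets":{"type":"array"}},"required":["targets"]}

```bash
mkdir -p pics; python3 - <<'E'
from bench import status, viewer, order, robot
import cv2, numpy as np
print(status.get_obs())
for n in ("scene","top"):
    cv2.imwrite(f"pics/{n}0.png",viewer.snapshot(n)[:,:,::-1]); print(n,viewer.camera_model(n))
print(viewer.camera_model("wrist"))
print([a for a in dir(robot) if a[0]!='_'])
E
```

```text
{'time': 0.0, 'joint_positions': array([-1.29207210e+00,  8.79478060e-02,  1.37223689e+00, -3.17471329e-05,
        1.68364047e+00, -1.03073937e-01]), 'qvel': array([ 0.00047224, -0.00019414,  0.00135562,  0.00035437, -0.00089734,
        0.00032971]), 'joint_torque': array([-8.58016465e-04, -3.40180600e+01, -3.02429795e+01,  7.17280945e-02,
        3.28104885e-02, -1.78558835e-04]), 'tool_pos': array([ 0.2047677 , -0.50985552,  0.20431696]), 'ee_rot': array([-3.13936875e+00, -1.98320415e-04,  3.81794405e-01]), 'wrist_force': array([ 0.07157623, -0.06539975, -0.04476908]), 'wrist_torque': array([ 0.01355539, -0.02570912,  0.05319469]), 'width': 0.09411452143235306}
scene {'K': array([[386.59726272,   0.        , 258.62011609],
       [  0.        , 386.59726272, 184.7818647 ],
       [  0.        ,   0.        ,   1.        ]]), 'xyz': array([ 1.125105  , -0.58113877,  0.88287405]), 'attitude': array([ 0.77349466, -0.00521566,  0.71645057])}
top {'K': array([[429.41642284,   0.        , 253.52584999],
       [  0.        , 429.41642284, 187.79813485],
       [  0.        ,   0.        ,   1.        ]]), 'xyz': array([ 0.47781761, -0.02316108,  1.48998298]), 'attitude': array([ 0.09542758, -0.00630962, -1.59284542])}
{'K': array([[297.31863964,   0.        , 253.25860662],
       [  0.        , 297.31863964, 191.10763647],
       [  0.        ,   0.        ,   1.        ]]), 'T_tool_cam': array([[ 2.38400617e-04,  9.67626438e-01,  2.52386649e-01,
         7.34278988e-02],
       [ 9.99999757e-01, -6.54265389e-05, -6.93745534e-04,
         5.20037969e-04],
       [-6.54773735e-04,  2.52386753e-01, -9.67626218e-01,
        -1.79623504e-01],
       [ 0.00000000e+00,  0.00000000e+00,  0.00000000e+00,
         1.00000000e+00]])}
['IKError', 'grasp_offset']
```

View pics/top0.png

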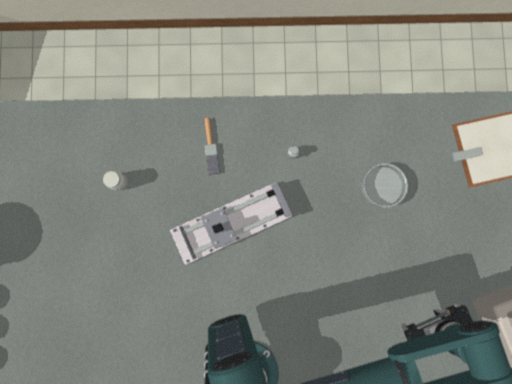

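View pics/scene0.png

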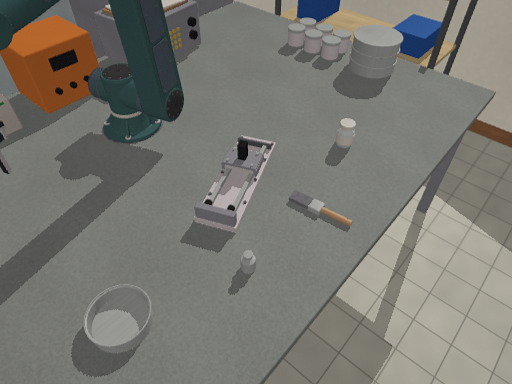

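The top view shows the bed from about (178,246), the plain stop, to (283,200), the home stop with buffers. The grip block is near (218,228). The jar is at (114,180), the brush at (211,150), the weight at (293,152) and the pan at (386,186). I'll crop in for exact pixels.

```bash
python3 - <<'E'
import cv2
i=cv2.imread("pics/top0.png")[170:280,160:305]
cv2.imwrite("pics/crop0.png",cv2.resize(i,None,fx=5.5,fy=5.4,interpolation=cv2.INTER_CUBIC))
E
cat > h.py <<'E'
from bench import status, viewer
import numpy as np, cv2
from scipy.spatial.transform import Rotation as R
def ray(name,u,v,z):
    m=viewer.camera_model(name);K=m['K']
    d=R.from_euler('xyz',m['attitude']).apply([(u-K[0,2])/K[0,0],-(v-K[1,2])/K[1,1],-1])
    return m['xyz']+d*(z-m['xyz'][2])/d[2]
E
```

```text
(no output)
```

View pics/crop0.png

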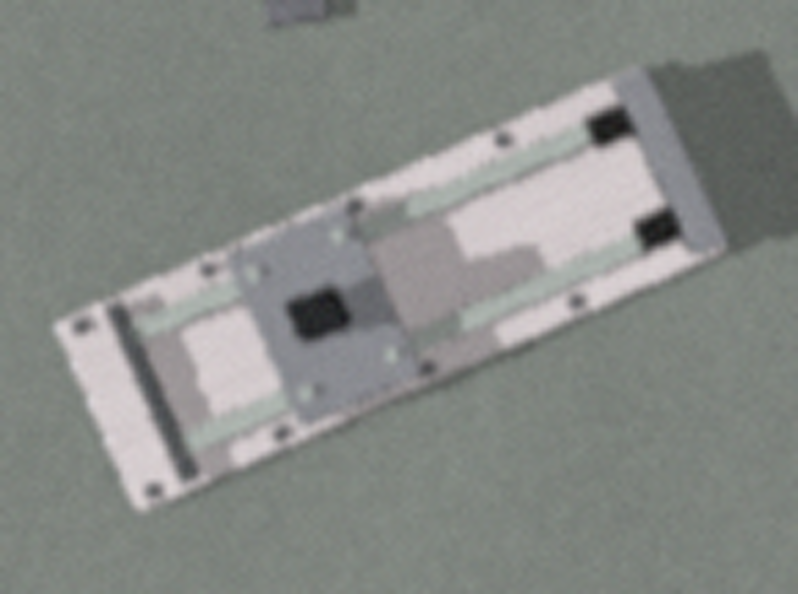

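```bash
python3 - <<'E'
from h import *
P=lambda u,v,z: ray("top",160+(u+.5)/5.5-.5,170+(v+.5)/5.4-.5,z)
a,b=P(53,325,.022),P(143,513,.022); c,d=P(643,68,.068),P(727,245,.068)
print(a,b,c,d,'w',np.linalg.norm(a-b),np.linalg.norm(c-d))
m,n=(a+b)/2,(c+d)/2; ax=(m-n)[:2]; L=np.linalg.norm(ax); ax/=L; print('L',L,'yaw of y axis',np.degrees(np.arctan2(ax[1],ax[0])), 'centre',(m+n)/2)
car=np.mean([P(*p,.066) for p in [(235,247),(350,210),(418,372),(303,420)]],0)
bol=np.mean([P(*p,.069) for p in [(340,235),(258,272),(390,355),(308,393)]],0)
grip=P(318,314,.120)
for p in(car,bol,grip): q=(p-(m+n)/2)[:2]; print(p,'s',q@ax+.11,'lat',q@[ax[1],-ax[0]])
o=status.get_obs();T=R.from_euler('xyz',o['ee_rot']).as_matrix();print(T)
E
```

```text
[0.48096459 0.25404515 0.022     ] [0.36285092 0.19932269 0.022     ] [ 0.63084059 -0.11207854  0.068     ] [ 0.52072296 -0.15965355  0.068     ] w 0.13017445012536638 0.11995530387176592
L 0.39385237775258475 yaw of y axis 112.99741408481056 centre [0.49884477 0.04540894 0.045     ]
[0.48519528 0.08185525 0.066     ] s 0.14888235845266354 lat 0.0016745356754309468
[0.48421614 0.08312588 0.069     ] s 0.15043454354646177 lat 0.0012696406144347295
[0.48382193 0.08276186 0.12      ] s 0.15025346883216673 lat 0.0007645414961680759
[[ 9.27996540e-01  3.72588405e-01 -5.49829567e-04]
 [ 3.72588770e-01 -9.27994739e-01  1.83671335e-03]
 [ 1.74099151e-04 -1.90932395e-03 -9.99998162e-01]]
```

Call:
move_arm(targets=[[[45, -42, 0], [0, 0, 0], 1], [[90, -84, 0], [0, 0, -1.1], 1], [[130, -121, 0], [0, 0, -1.1], 1], [[170, -158, 0], [0, 0, -1.1], 1], [[210, -195, 0], [0, 0, -1.1], 1], [[250, -232, 0], [0, 0, -1.1], 1], [[290, -269, 0], [0, 0, -1.1], 1], [[330, -306, 0], [0, 0, -1.1], 1], [[370, -343, 0], [0, 0, -1.1], 1], [[410, -380, 0], [0, 0, -1.1], 1], [[440, -410, 0], [0, 0, -1.1], 1], [[465, -433, 0], [0, 0, -1.1], 1], [[480, -446, 0], [0, 0, -1.1], 1], [[480, -446, 0], [0, 0, -1.1], 1], [[480, -446, 0], [0, 0, -1.1], 1], [[480, -446, 0], [0, 0, -1.1], 1]])

```text
time: 2.1
tool_pos: [0.484, 0.0812, 0.2056]
ee_rot: [3.141, -0.0, 0.399]
wrist_force: [0.8, -0.2, 0.2]
width: 0.0942
```

```bash
cat >> h.py <<'E'
def wproj(P,o):
    m=viewer.camera_model("wrist");T=m['T_tool_cam'];K=m['K']
    t=R.from_euler('xyz',o['ee_rot']).inv().apply(np.array(P)-o['tool_pos'])
    c=T[:3,:3].T@(t-T[:3,3]); x,y,z=c[0],-c[1],-c[2]
    th=np.arctan2(np.hypot(x,y),z);ph=np.arctan2(y,x)
    return K[0,2]+K[0,0]*th*np.cos(ph),K[1,2]+K[1,1]*th*np.sin(ph)
E
python3 - <<'E'
from h import *
o=status.get_obs();print(o['time'],o['tool_pos'],o['ee_rot'],o['wrist_force'])
i=viewer.snapshot("wrist")[:,:,::-1].copy()
c=np.array([.4840,.0828]);y=np.array([-.391,.9205]);x=np.array([.9205,.391])
for a,b in((13,15),(13,-15),(-13,-15),(-13,15)):
    p=wproj([*(c+x*a/1000+y*b/1000),.124],o); cv2.circle(i,tuple(int(round(v*1)) for v in p),1,(0,0,255),-1);print(p)
cv2.imwrite("pics/w0.png",cv2.resize(i,None,fx=1.5,fy=1.5))
E
```

```text
2.1 [0.48395392 0.08123081 0.20560255] [ 3.14113242e+00 -3.85669504e-06  3.99239789e-01] [ 0.84512657 -0.20117045  0.23482153]
(np.float64(234.18642897638662), np.float64(182.168902591796))
(np.float64(267.4433036014882), np.float64(182.08403602037103))
(np.float64(267.1527623509833), np.float64(209.51358707271098))
(np.float64(234.72125257003273), np.float64(209.58187997203947))
```

View pics/w0.png

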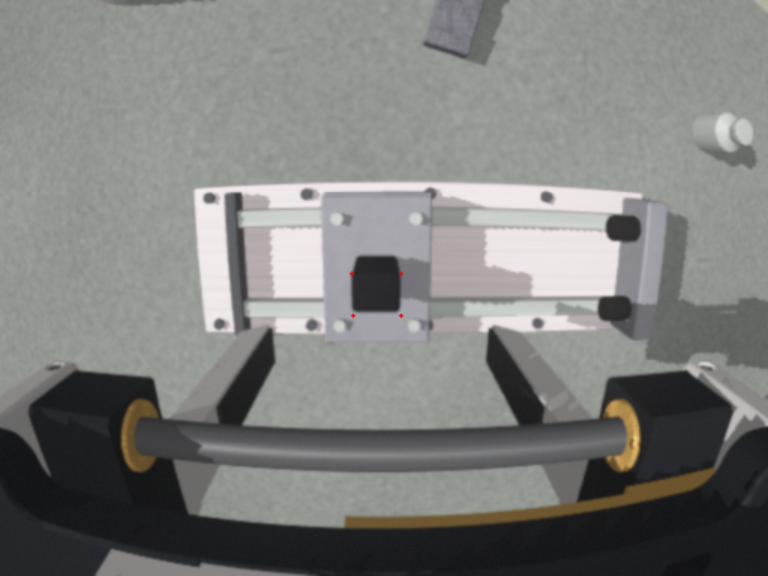

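The wrist view shows the grip block top at about (352–401, 276–312), within 2 mm of the predicted corners, and the yaw is level with the rails. I'll descend with a small correction and close.

Call:
move_arm(targets=[[[2, -1.5, 25], [0, 0, 0], 1], [[2, -1.5, 55], [0, 0, 0], 1], [[2, -1.5, 85], [0, 0, 0], 1], [[2, -1.5, 110], [0, 0, 0], 1], [[2, -1.5, 123], [0, 0, 0], 1], [[2, -1.5, 123], [0, 0, 0], 1], [[2, -1.5, 123], [0, 0, 0], -1], [[2, -1.5, 123], [0, 0, 0], -1], [[2, -1.5, 123], [0, 0, 0], -1], [[2, -1.5, 123], [0, 0, 0], -1], [[2, -1.5, 123], [0, 0, 0], -1], [[2, -1.5, 123], [0, 0, 0], -1]])

```text
time: 3.65
tool_pos: [0.4854, 0.0845, 0.0824]
ee_rot: [3.141, 0.0, 0.401]
wrist_force: [-0.1, -0.6, 0.4]
width: 0.0373
```

```bash
cat >> h.py <<'E'
def rep():
    o=status.get_obs();y=np.array([-np.sin(.3992),np.cos(.3992)]);x=np.array([y[1],-y[0]])
    r=(o['tool_pos'][:2]-[.49884,.04541]);f=o['wrist_force']
    print('t',round(o['time'],2),'s',r@y+.11,'lat',r@x,'z',o['tool_pos'][2],'Fy',f[:2]@y,'Fx',f[:2]@x,'Fz',f[2],'w',o['width'],'rot',o['ee_rot'])
E
python3 -c "
from h import *
rep()"
```

```text
t 3.65 s 0.15120147892548164 lat 0.002813946663942227 z 0.08243605934735876 Fy -0.551757221684666 Fx -0.29295785929297 Fz 0.35135977721681594 w 0.03728987248752962 rot [3.14148726e+00 7.37913527e-05 4.01018376e-01]
```

Call:
move_arm(targets=[[[0, 0, 0], [0, 0, 0], -1], [[0, 0, 0], [0, 0, 0], -1], [[0, 0, 0], [0, 0, 0], -1], [[0, 0, 0], [0, 0, 0], -1]])

```text
time: 4.15
tool_pos: [0.4854, 0.0846, 0.0824]
ee_rot: [-3.141, 0.0, 0.401]
wrist_force: [-0.0, 0.6, -0.5]
width: 0.0299
```

Call:
move_arm(targets=[[[0, 5, 0], [0, 0, 0], -1], [[0, 10, 0], [0, 0, 0], -1], [[0, 15, 0], [0, 0, 0], -1], [[0, 20, 0], [0, 0, 0], -1]])

```text
time: 4.65
tool_pos: [0.4934, 0.0657, 0.0824]
ee_rot: [-3.141, 0.0, 0.401]
wrist_force: [-0.4, 1.9, 0.6]
width: 0.0299
```

```bash
python3 -c "
from h import *
rep()"
```

```text
t 4.65 s 0.1308555228077843 lat 0.002863270950696835 z 0.0824226558950535 Fy 1.9394982373407172 Fx 0.3518170476188534 Fz 0.5590471860037198 w 0.029900727319013828 rot [-3.14142471e+00  1.72371873e-05  4.00847346e-01]
```

Call:
move_arm(targets=[[[0, 5, 0], [0, 0, 0], -1], [[0, 10, 0], [0, 0, 0], -1]])

```text
time: 4.9
tool_pos: [0.496, 0.0596, 0.0824]
ee_rot: [-3.135, 0.0, 0.402]
wrist_force: [-6.2, 13.6, 2.2]
width: 0.0301
```

Call:
move_arm(targets=[[[0, 5, 0], [0, 0, 0], -1], [[0, 10, 0], [0, 0, 0], -1]])

```text
time: 5.15
tool_pos: [0.4998, 0.0506, 0.0824]
ee_rot: [-3.135, 0.0, 0.402]
wrist_force: [-4.8, 11.1, 2.1]
width: 0.0297
```

Call:
move_arm(targets=[[[0, 5, 0], [0, 0, 0], -1], [[0, 10, 0], [0, 0, 0], -1]])

```text
time: 5.4
tool_pos: [0.5042, 0.0402, 0.0824]
ee_rot: [-3.138, 0.0, 0.402]
wrist_force: [-2.2, 2.9, -1.1]
width: 0.0299
```

Call:
move_arm(targets=[[[0, 5, 0], [0, 0, 0], -1], [[0, 10, 0], [0, 0, 0], -1]])

```text
time: 5.65
tool_pos: [0.509, 0.029, 0.0824]
ee_rot: [-3.141, -0.0, 0.401]
wrist_force: [0.1, 1.9, -0.5]
width: 0.0299
```

Call:
move_arm(targets=[[[0, 5, 0], [0, 0, 0], -1], [[0, 10, 0], [0, 0, 0], -1]])

```text
time: 5.9
tool_pos: [0.513, 0.0197, 0.0824]
ee_rot: [-3.141, -0.0, 0.401]
wrist_force: [0.8, 1.8, -0.5]
width: 0.0299
```

Call:
move_arm(targets=[[[0, 5, 0], [0, 0, 0], -1], [[0, 10, 0], [0, 0, 0], -1]])

```text
time: 6.15
tool_pos: [0.5168, 0.0106, 0.0824]
ee_rot: [-3.141, -0.0, 0.401]
wrist_force: [0.1, 2.4, -1.1]
width: 0.0295
```

Call:
move_arm(targets=[[[0, 5, 0], [0, 0, 0], -1], [[0, 10, 0], [0, 0, 0], -1]])

```text
time: 6.4
tool_pos: [0.5207, 0.0014, 0.0824]
ee_rot: [-3.142, -0.0, 0.401]
wrist_force: [0.9, 2.0, -2.0]
width: 0.0298
```

Call:
move_arm(targets=[[[0, 5, 0], [0, 0, 0], -1], [[0, 10, 0], [0, 0, 0], -1]])

```text
time: 6.65
tool_pos: [0.5246, -0.0078, 0.0824]
ee_rot: [-3.142, -0.0, 0.401]
wrist_force: [1.0, 2.4, -2.5]
width: 0.03
```

Call:
move_arm(targets=[[[0, 5, 0], [0, 0, 0], -1], [[0, 10, 0], [0, 0, 0], -1]])

```text
time: 6.9
tool_pos: [0.5286, -0.017, 0.0824]
ee_rot: [-3.142, -0.0, 0.401]
wrist_force: [1.6, 2.4, -1.4]
width: 0.0299
```

Call:
move_arm(targets=[[[0, 5, 0], [0, 0, 0], -1], [[0, 10, 0], [0, 0, 0], -1]])

```text
time: 7.15
tool_pos: [0.5325, -0.0262, 0.0824]
ee_rot: [3.142, -0.0, 0.401]
wrist_force: [1.7, 1.7, -2.8]
width: 0.0296
```

Call:
move_arm(targets=[[[0, 5, 0], [0, 0, 0], -1], [[0, 10, 0], [0, 0, 0], -1]])

```text
time: 7.4
tool_pos: [0.5364, -0.0355, 0.0824]
ee_rot: [-3.142, -0.0, 0.401]
wrist_force: [3.2, 3.9, -3.6]
width: 0.0299
```

```bash
python3 -c "
from h import *
rep()"
```

```text
t 7.4 s 0.020893389187441908 lat 0.0031764944495015074 z 0.08240043688338278 Fy 2.344419347051955 Fx 4.4713486030727445 Fz -3.619862636168427 w 0.029899684375637236 rot [-3.14158873e+00 -1.97873060e-04  4.01058223e-01]
```

Call:
move_arm(targets=[[[0.5, 5, 0], [0, 0, 0], -1], [[1, 10, 0], [0, 0, 0], -1]])

```text
time: 7.65
tool_pos: [0.5403, -0.0447, 0.0824]
ee_rot: [-3.142, 0.002, 0.401]
wrist_force: [-2.3, 0.1, -1.1]
width: 0.0297
```

Call:
move_arm(targets=[[[0, 3, 0], [0, 0, 0], -1], [[0, 6, 0], [0, 0, 0], -1]])

```text
time: 7.9
tool_pos: [0.5427, -0.0501, 0.0824]
ee_rot: [-3.142, 0.002, 0.401]
wrist_force: [-3.2, 1.4, 0.1]
width: 0.0299
```

Call:
move_arm(targets=[[[0, 2, 0], [0, 0, 0], -1]])

```text
time: 8.02
tool_pos: [0.5434, -0.0519, 0.0824]
ee_rot: [-3.142, 0.002, 0.401]
wrist_force: [-4.2, -0.5, 0.2]
width: 0.03
```

Call:
move_arm(targets=[[[0, 2, 0], [0, 0, 0], -1]])

```text
time: 8.15
tool_pos: [0.5442, -0.0537, 0.0824]
ee_rot: [-3.142, 0.002, 0.401]
wrist_force: [-4.5, -0.9, -0.7]
width: 0.0298
```

```bash
python3 -c "
from h import *
rep()"
```

```text
t 8.15 s 0.0010848869865865557 lat 0.003254346034154962 z 0.08238097671595326 Fy 0.9135666167834676 Fx -4.484297190999701 Fz -0.6738785479317656 w 0.02981449848032314 rot [-3.14153414e+00  1.91854943e-03  4.00877117e-01]
```

Call:
move_arm(targets=[[[-0.5, 2, 0], [0, 0, 0], -1]])

```text
time: 8.28
tool_pos: [0.545, -0.0555, 0.0824]
ee_rot: [-3.142, 0.001, 0.401]
wrist_force: [-2.5, 0.6, -0.2]
width: 0.03
```

Call:
move_arm(targets=[[[0, 1.5, 0], [0, 0, 0], -1], [[0, 1.5, 0], [0, 0, 0], -1]])

```text
time: 8.52
tool_pos: [0.5451, -0.0559, 0.0824]
ee_rot: [-3.14, 0.001, 0.401]
wrist_force: [-5.9, 3.0, 0.4]
width: 0.03
```

```bash
python3 -c "
from h import *
rep()"
```

```text
t 8.53 s -0.0013456714461797942 lat 0.003288710063137336 z 0.08238861914982504 Fy 5.0248397197546275 Fx -4.28445337566299 Fz 0.38699828794698243 w 0.030031379658322574 rot [-3.13995282e+00  1.10325676e-03  4.01452331e-01]
```

Call:
move_arm(targets=[[[-0.3, 1.5, 0], [0, 0, 0], -1], [[-0.3, 1.5, 0], [0, 0, 0], -1]])

```text
time: 8.78
tool_pos: [0.5451, -0.0559, 0.0824]
ee_rot: [-3.138, 0.001, 0.402]
wrist_force: [-7.1, 7.3, 2.7]
width: 0.0299
```

Call:
move_arm(targets=[[[0, 1.5, 0], [0, 0, 0], -1], [[0, 1.5, 0], [0, 0, 0], -1]])

```text
time: 9.02
tool_pos: [0.5451, -0.0559, 0.0824]
ee_rot: [-3.135, 0.001, 0.403]
wrist_force: [-8.1, 11.1, 2.9]
width: 0.03
```

```bash
python3 -c "
from h import *
rep()"
```

```text
t 9.03 s -0.0013464495362685847 lat 0.0032719726696542606 z 0.08235044912366851 Fy 13.406015845216185 Fx -3.182174769947933 Fz 2.9476258750992597 w 0.03000366985380948 rot [-3.13499535e+00  1.20848209e-03  4.03044745e-01]
```

Call:
move_arm(targets=[[[0, -5, 0], [0, 0, 0], -1], [[0, -10, 0], [0, 0, 0], -1], [[0, -15, 0], [0, 0, 0], -1], [[0, -20, 0], [0, 0, 0], -1], [[0, -25, 0], [0, 0, 0], -1], [[0, -30, 0], [0, 0, 0], -1]])

```text
time: 9.78
tool_pos: [0.5349, -0.0318, 0.0824]
ee_rot: [3.141, 0.0, 0.401]
wrist_force: [-1.0, -2.3, -2.3]
width: 0.0297
```

Call:
move_arm(targets=[[[0, -5, 0], [0, 0, 0], -1], [[0, -10, 0], [0, 0, 0], -1], [[0, -15, 0], [0, 0, 0], -1], [[0, -20, 0], [0, 0, 0], -1]])

```text
time: 10.28
tool_pos: [0.527, -0.0132, 0.0824]
ee_rot: [3.141, 0.0, 0.401]
wrist_force: [-1.1, -2.3, -2.8]
width: 0.0302
```

Call:
move_arm(targets=[[[0, -5, 0], [0, 0, 0], -1], [[0, -10, 0], [0, 0, 0], -1], [[0, -15, 0], [0, 0, 0], -1], [[0, -20, 0], [0, 0, 0], -1]])

```text
time: 10.78
tool_pos: [0.5192, 0.0052, 0.0824]
ee_rot: [3.142, 0.0, 0.401]
wrist_force: [-1.6, -2.4, -3.1]
width: 0.0297
```

Call:
move_arm(targets=[[[0, -5, 0], [0, 0, 0], -1], [[0, -10, 0], [0, 0, 0], -1], [[0, -15, 0], [0, 0, 0], -1], [[0, -20, 0], [0, 0, 0], -1]])

```text
time: 11.28
tool_pos: [0.5113, 0.0236, 0.0824]
ee_rot: [-3.142, 0.0, 0.401]
wrist_force: [-1.4, -2.6, -3.4]
width: 0.03
```

```bash
python3 -c "
from h import *
rep()"
```

```text
t 11.28 s 0.08508870226676422 lat 0.0030480011720544938 z 0.08235841611775448 Fy -1.9120520032185002 Fx -2.2738560538333004 Fz -3.3783295391771984 w 0.0300220434002611 rot [-3.14156084e+00  2.97445387e-04  4.01065478e-01]
```

Call:
move_arm(targets=[[[0, -4, 0], [0, 0, 0], -1], [[0, -8, 0], [0, 0, 0], -1]])

```text
time: 11.52
tool_pos: [0.5082, 0.0309, 0.0824]
ee_rot: [3.142, 0.0, 0.401]
wrist_force: [-2.4, -2.9, -3.6]
width: 0.0299
```

Call:
move_arm(targets=[[[0, -2, 0], [0, 0, 0], -1]])

```text
time: 11.65
tool_pos: [0.5075, 0.0328, 0.0824]
ee_rot: [3.142, 0.0, 0.401]
wrist_force: [-2.2, -2.8, -3.7]
width: 0.03
```

Call:
move_arm(targets=[[[0, -2, 0], [0, 0, 0], -1]])

```text
time: 11.78
tool_pos: [0.5067, 0.0345, 0.0824]
ee_rot: [-3.142, 0.0, 0.401]
wrist_force: [-1.7, -3.0, -3.8]
width: 0.0297
```

Call:
move_arm(targets=[[[0, -2, 0], [0, 0, 0], -1]])

```text
time: 11.9
tool_pos: [0.506, 0.0362, 0.0824]
ee_rot: [3.142, 0.0, 0.401]
wrist_force: [-2.9, -2.7, -4.3]
width: 0.0296
```

Call:
move_arm(targets=[[[0, -2, 0], [0, 0, 0], -1]])

```text
time: 12.02
tool_pos: [0.5052, 0.038, 0.0824]
ee_rot: [3.141, 0.0, 0.401]
wrist_force: [-1.8, -3.9, -5.1]
width: 0.03
```

Call:
move_arm(targets=[[[0, -2, 0], [0, 0, 0], -1]])

```text
time: 12.15
tool_pos: [0.5048, 0.039, 0.0824]
ee_rot: [3.14, 0.0, 0.401]
wrist_force: [-0.6, -7.3, -4.7]
width: 0.03
```

Call:
move_arm(targets=[[[0, -2, 0], [0, 0, 0], -1]])

```text
time: 12.28
tool_pos: [0.5045, 0.0398, 0.0824]
ee_rot: [3.137, 0.0, 0.4]
wrist_force: [2.0, -11.1, -5.8]
width: 0.0299
```

Call:
move_arm(targets=[[[0, -2, 0], [0, 0, 0], -1]])

```text
time: 12.4
tool_pos: [0.5041, 0.0406, 0.0824]
ee_rot: [3.136, 0.0, 0.4]
wrist_force: [1.8, -13.0, -6.6]
width: 0.0296
```

Call:
move_arm(targets=[[[0, -2, 0], [0, 0, 0], -1]])

```text
time: 12.52
tool_pos: [0.5037, 0.0417, 0.0824]
ee_rot: [3.134, -0.0, 0.399]
wrist_force: [3.3, -15.2, -7.8]
width: 0.0303
```

Call:
move_arm(targets=[[[0, -2, 0], [0, 0, 0], -1]])

```text
time: 12.65
tool_pos: [0.503, 0.0434, 0.0824]
ee_rot: [3.134, -0.0, 0.399]
wrist_force: [2.8, -14.4, -6.6]
width: 0.0296
```

Call:
move_arm(targets=[[[0, -2, 0], [0, 0, 0], -1]])

```text
time: 12.78
tool_pos: [0.502, 0.0456, 0.0824]
ee_rot: [3.135, -0.0, 0.399]
wrist_force: [1.1, -12.9, -6.1]
width: 0.0297
```

Call:
move_arm(targets=[[[0, -2, 0], [0, 0, 0], -1]])

```text
time: 12.9
tool_pos: [0.5012, 0.0477, 0.0824]
ee_rot: [3.135, -0.0, 0.399]
wrist_force: [1.8, -12.4, -6.6]
width: 0.0299
```

Call:
move_arm(targets=[[[0, -2, 0], [0, 0, 0], -1]])

```text
time: 13.02
tool_pos: [0.5003, 0.0496, 0.0824]
ee_rot: [3.135, 0.0, 0.399]
wrist_force: [2.0, -13.2, -6.2]
width: 0.0298
```

Call:
move_arm(targets=[[[0, -2, 0], [0, 0, 0], -1]])

```text
time: 13.15
tool_pos: [0.4995, 0.0515, 0.0824]
ee_rot: [3.135, 0.0, 0.399]
wrist_force: [2.1, -12.5, -5.8]
width: 0.0294
```

Call:
move_arm(targets=[[[0, -2, 0], [0, 0, 0], -1]])

```text
time: 13.28
tool_pos: [0.4987, 0.0534, 0.0824]
ee_rot: [3.135, -0.0, 0.399]
wrist_force: [0.9, -13.0, -6.1]
width: 0.0299
```

Call:
move_arm(targets=[[[0, -2, 0], [0, 0, 0], -1]])

```text
time: 13.4
tool_pos: [0.4979, 0.0552, 0.0824]
ee_rot: [3.135, 0.0, 0.399]
wrist_force: [2.5, -12.4, -6.3]
width: 0.0299
```

Call:
move_arm(targets=[[[0, -2, 0], [0, 0, 0], -1]])

```text
time: 13.52
tool_pos: [0.4971, 0.0571, 0.0823]
ee_rot: [3.136, 0.0, 0.399]
wrist_force: [1.7, -12.2, -5.4]
width: 0.0296
```

Call:
move_arm(targets=[[[0, -2, 0], [0, 0, 0], -1]])

```text
time: 13.65
tool_pos: [0.496, 0.0597, 0.0824]
ee_rot: [3.137, 0.0, 0.399]
wrist_force: [0.2, -8.2, -4.7]
width: 0.03
```

Call:
move_arm(targets=[[[0, -2, 0], [0, 0, 0], -1]])

```text
time: 13.78
tool_pos: [0.4946, 0.0631, 0.0823]
ee_rot: [3.141, 0.0, 0.4]
wrist_force: [-1.9, -2.7, -4.6]
width: 0.0296
```

Call:
move_arm(targets=[[[0, -2, 0], [0, 0, 0], -1]])

```text
time: 13.9
tool_pos: [0.4935, 0.0656, 0.0823]
ee_rot: [3.141, 0.0, 0.401]
wrist_force: [-3.1, -2.9, -4.9]
width: 0.0297
```

Call:
move_arm(targets=[[[0, -2, 0], [0, 0, 0], -1]])

```text
time: 14.02
tool_pos: [0.4926, 0.0676, 0.0823]
ee_rot: [3.141, 0.0, 0.401]
wrist_force: [-2.3, -2.1, -4.7]
width: 0.0298
```

```bash
python3 -c "
from h import *
rep()"
```

```text
t 14.03 s 0.13288052950313456 lat 0.002925008484032138 z 0.08232644023845077 Fy -1.0055870466889107 Fx -2.944721684886311 Fz -4.667793422890049 w 0.02983794240476429 rot [3.14134371e+00 3.57745501e-04 4.01077475e-01]
```

Call:
move_arm(targets=[[[0, -5, 0], [0, 0, 0], -1], [[0, -10, 0], [0, 0, 0], -1], [[0, -15, 0], [0, 0, 0], -1], [[0, -20, 0], [0, 0, 0], -1]])

```text
time: 14.52
tool_pos: [0.4847, 0.0863, 0.0823]
ee_rot: [3.142, 0.0, 0.401]
wrist_force: [-2.5, -2.9, -6.0]
width: 0.0297
```

Call:
move_arm(targets=[[[0, -5, 0], [0, 0, 0], -1], [[0, -10, 0], [0, 0, 0], -1], [[0, -15, 0], [0, 0, 0], -1], [[0, -20, 0], [0, 0, 0], -1]])

```text
time: 15.02
tool_pos: [0.4769, 0.1046, 0.0823]
ee_rot: [-3.142, 0.0, 0.401]
wrist_force: [-3.5, -3.7, -5.5]
width: 0.0298
```

Call:
move_arm(targets=[[[0, -5, 0], [0, 0, 0], -1], [[0, -10, 0], [0, 0, 0], -1], [[0, -15, 0], [0, 0, 0], -1], [[0, -20, 0], [0, 0, 0], -1]])

```text
time: 15.52
tool_pos: [0.4691, 0.123, 0.0823]
ee_rot: [-3.142, 0.001, 0.401]
wrist_force: [-2.7, -3.9, -5.1]
width: 0.0298
```

Call:
move_arm(targets=[[[0, -5, 0], [0, 0, 0], -1], [[0, -10, 0], [0, 0, 0], -1], [[0, -15, 0], [0, 0, 0], -1], [[0, -20, 0], [0, 0, 0], -1]])

```text
time: 16.02
tool_pos: [0.4612, 0.1415, 0.0823]
ee_rot: [-3.141, 0.001, 0.401]
wrist_force: [-2.7, -3.4, -5.3]
width: 0.0298
```

```bash
python3 -c "
from h import *
rep()"
```

```text
t 16.02 s 0.21312921073048952 lat 0.0026794539382728813 z 0.08230715518451723 Fy -2.1114611056012764 Fx -3.7862130190793115 Fz -5.297801295346418 w 0.029774549526330244 rot [-3.14145763e+00  5.98618490e-04  4.01024856e-01]
```

Call:
move_arm(targets=[[[-0.3, -3, 0], [0, 0, 0], -1], [[-0.3, -5, 0], [0, 0, 0], -1]])

```text
time: 16.27
tool_pos: [0.4593, 0.1459, 0.0823]
ee_rot: [-3.142, -0.0, 0.401]
wrist_force: [-2.0, -2.1, -6.8]
width: 0.0294
```

Call:
move_arm(targets=[[[0, -2, 0], [0, 0, 0], -1], [[0, -2, 0], [0, 0, 0], -1]])

```text
time: 16.52
tool_pos: [0.4591, 0.1465, 0.0823]
ee_rot: [3.14, 0.0, 0.4]
wrist_force: [-0.7, -7.1, -6.6]
width: 0.0299
```

Call:
move_arm(targets=[[[0, -2, 0], [0, 0, 0], -1], [[0, -2, 0], [0, 0, 0], -1]])

```text
time: 16.77
tool_pos: [0.4591, 0.1466, 0.0823]
ee_rot: [3.136, -0.0, 0.399]
wrist_force: [1.7, -12.6, -6.8]
width: 0.0297
```

```bash
python3 -c "
from h import *
rep()"
```

```text
t 16.77 s 0.21866097104417692 lat 0.0026915159362823973 z 0.08234587371934832 Fy -12.211048302571044 Fx -3.358332433228494 Fz -6.75641660974143 w 0.029706833429721132 rot [ 3.13617257e+00 -4.57498591e-06  3.99450199e-01]
```

Call:
move_arm(targets=[[[0, 5, 0], [0, 0, 0], -1], [[0, 10, 0], [0, 0, 0], -1], [[0, 15, 0], [0, 0, 0], -1], [[0, 20, 0], [0, 0, 0], -1], [[0, 25, 0], [0, 0, 0], -1], [[0, 30, 0], [0, 0, 0], -1], [[0, 35, 0], [0, 0, 0], -1], [[0, 40, 0], [0, 0, 0], -1], [[0, 45, 0], [0, 0, 0], -1], [[0, 50, 0], [0, 0, 0], -1], [[0, 55, 0], [0, 0, 0], -1], [[0, 60, 0], [0, 0, 0], -1], [[0, 65, 0], [0, 0, 0], -1], [[0, 70, 0], [0, 0, 0], -1], [[0, 75, 0], [0, 0, 0], -1], [[0, 80, 0], [0, 0, 0], -1], [[0, 83, 0], [0, 0, 0], -1], [[0, 85, 0], [0, 0, 0], -1]])

```text
time: 19.02
tool_pos: [0.4912, 0.0709, 0.0824]
ee_rot: [3.142, -0.0, 0.401]
wrist_force: [0.4, 2.4, -12.2]
width: 0.0298
```

Call:
move_arm(targets=[[[0, 2, 0], [0, 0, 0], -1]])

```text
time: 19.15
tool_pos: [0.4919, 0.0692, 0.0824]
ee_rot: [3.142, -0.0, 0.401]
wrist_force: [0.8, 2.7, -12.3]
width: 0.03
```

Call:
move_arm(targets=[[[0, 2, 0], [0, 0, 0], -1]])

```text
time: 19.27
tool_pos: [0.4927, 0.0674, 0.0824]
ee_rot: [3.142, -0.0, 0.401]
wrist_force: [0.8, 2.0, -12.5]
width: 0.0303
```

Call:
move_arm(targets=[[[0, 2, 0], [0, 0, 0], -1]])

```text
time: 19.4
tool_pos: [0.4935, 0.0656, 0.0824]
ee_rot: [3.142, -0.0, 0.401]
wrist_force: [2.2, 2.4, -12.8]
width: 0.0296
```

Call:
move_arm(targets=[[[0, 2, 0], [0, 0, 0], -1]])

```text
time: 19.52
tool_pos: [0.4942, 0.0638, 0.0823]
ee_rot: [-3.141, -0.0, 0.401]
wrist_force: [1.0, 3.2, -12.3]
width: 0.0297
```

Call:
move_arm(targets=[[[0, 2, 0], [0, 0, 0], -1]])

```text
time: 19.65
tool_pos: [0.4947, 0.0628, 0.0824]
ee_rot: [-3.14, -0.0, 0.401]
wrist_force: [-0.1, 7.8, -11.5]
width: 0.0299
```

Call:
move_arm(targets=[[[0, 2, 0], [0, 0, 0], -1]])

```text
time: 19.77
tool_pos: [0.4949, 0.0621, 0.0823]
ee_rot: [-3.137, -0.0, 0.402]
wrist_force: [-2.8, 10.9, -11.4]
width: 0.0297
```

Call:
move_arm(targets=[[[0, 2, 0], [0, 0, 0], -1]])

```text
time: 19.9
tool_pos: [0.4953, 0.0611, 0.0824]
ee_rot: [-3.136, 0.0, 0.402]
wrist_force: [-2.9, 13.2, -11.1]
width: 0.03
```

Call:
move_arm(targets=[[[0, 2, 0], [0, 0, 0], -1]])

```text
time: 20.02
tool_pos: [0.4959, 0.0599, 0.0824]
ee_rot: [-3.134, -0.0, 0.403]
wrist_force: [-4.4, 14.1, -9.7]
width: 0.0296
```

```bash
python3 -c "
from h import *
rep()"
```

```text
t 20.02 s 0.12453727407614011 lat 0.002918736462623679 z 0.08237294474399728 Fy 14.658867493399658 Fx 1.4485220676982955 Fz -9.67093937411338 w 0.029607066540168436 rot [-3.13443662e+00 -5.92057043e-06  4.02627487e-01]
```

Call:
move_arm(targets=[[[0, 2, 0], [0, 0, 0], -1], [[0, 4, 0], [0, 0, 0], -1], [[0, 6, 0], [0, 0, 0], -1], [[0, 8, 0], [0, 0, 0], -1], [[0, 8, 0], [0, 0, 0], -1], [[0, 8, 0], [0, 0, 0], -1]])

```text
time: 20.78
tool_pos: [0.4998, 0.0507, 0.0824]
ee_rot: [-3.139, -0.0, 0.402]
wrist_force: [-1.7, 7.6, -12.0]
width: 0.03
```

```bash
python3 -c "
from h import *
rep()"
```

```text
t 20.77 s 0.11453981227226348 lat 0.0029306191389966802 z 0.08237060846409695 Fy 7.685312674331599 Fx 1.3990242744249315 Fz -11.984815061682268 w 0.029950856250172474 rot [-3.13851858e+00 -8.97114180e-05  4.01980570e-01]
```

Call:
move_arm(targets=[[[0, -1, 0.5], [0, 0, 0], -1], [[0, -2, 0.5], [0, 0, 0], -1], [[0, -2, 0.5], [0, 0, 0], -1]])

```text
time: 21.15
tool_pos: [0.4998, 0.0508, 0.0824]
ee_rot: [3.142, -0.0, 0.401]
wrist_force: [-0.2, 2.3, -9.5]
width: 0.0295
```

```bash
python3 -c "
from h import *
rep()"
```

```text
t 21.15 s 0.11460574669493043 lat 0.00295932365255264 z 0.08236403762619711 Fy 2.212459634558909 Fx 0.6773938873667639 Fz -9.492315812254304 w 0.029461352992609803 rot [ 3.14152339e+00 -4.62487004e-04  4.00919701e-01]
```

Call:
move_arm(targets=[[[0, -0.5, 0.8], [0, 0, 0], -1], [[0, -0.5, 0.8], [0, 0, 0], 1], [[0, -0.5, 0.8], [0, 0, 0], 1], [[0, -0.5, 0.8], [0, 0, 0], 1], [[0, -0.5, 0.8], [0, 0, 0], 1], [[0, -0.5, 0.8], [0, 0, 0], 1], [[0, -0.5, 0.8], [0, 0, 0], 1], [[0, -0.5, 0.8], [0, 0, 0], 1], [[0, -0.5, -20], [0, 0, 0], 1], [[0, -0.5, -45], [0, 0, 0], 1], [[0, -0.5, -75], [0, 0, 0], 1], [[0, -0.5, -100], [0, 0, 0], 1], [[0, -0.5, -122], [0, 0, 0], 1], [[0, -0.5, -122], [0, 0, 0], 1], [[0, -0.5, -122], [0, 0, 0], 1]])

```text
time: 23.02
tool_pos: [0.4989, 0.0513, 0.2028]
ee_rot: [-3.141, 0.002, 0.401]
wrist_force: [0.5, -0.3, 0.3]
width: 0.0938
```

```bash
python3 - <<'E'
from h import *
rep(); o=status.get_obs()
i=viewer.snapshot("wrist")[:,:,::-1].copy()
c=np.array([.4998,.0508]);y=np.array([-.390,.9208]);x=np.array([.9208,.390])
for a,b in((13,15),(13,-15),(-13,-15),(-13,15)):
    p=wproj([*(c+x*a/1000+y*b/1000),.124],o); cv2.circle(i,tuple(int(round(v*1)) for v in p),1,(0,0,255),-1)
cv2.imwrite("pics/w1.png",cv2.resize(i,None,fx=1.5,fy=1.5))
E
```

```text
t 23.02 s 0.11538100415335857 lat 0.002380968207534818 z 0.20284983677689622 Fy -0.48667897954264794 Fx 0.3859410318565461 Fz 0.3224938126000969 w 0.09382507357868627 rot [-3.14105972e+00  1.50291602e-03  4.00989739e-01]
```

View pics/w1.png

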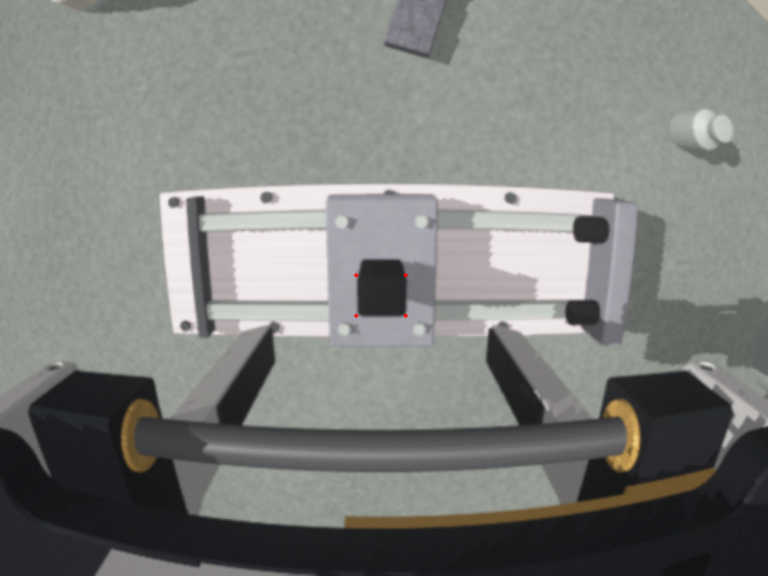

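The last wrist view shows the grip block at (358–406, 276–315). That matches the predicted release position to about 1 px, so letting go didn't shift it.

```bash
python3 -c "
from bench import order
print(order.close_job())"
```

```text
the job is handed in; nothing more can be done
None
```

The carriage is standing in the middle of the tight spot, at about s = 0.116 m, and the job is handed in. It took 23 s of the 58 s allowed.

- **Home stop:** I pressed the carriage against the buffers until it stopped moving, with 13 N on the wrist.
- **Stroke to the plain stop:** the carriage stopped there under 12 N. The measured stroke between the stops was 220.0 mm, which matches the given length.
- **Tight spot:** drag was about 2 N elsewhere and about 13 to 15 N in the spot. I felt the near edge on the stroke out and the far edge on the way back. They were about 27 mm apart, against the 26 mm stated, and halfway between them is s ≈ 0.116 m.
- **Last checks:** before I let go, the carriage stood within about 0.2 mm of that middle. After release, the wrist camera showed the grip block within about 1 pixel (0.6 mm) of that place. The gripper is open and clear at 0.20 m height, and wrist force is near zero.
- **Forces and surroundings:** the largest force read on the wrist was about 18 N, well under the limit. The arm stayed clear of the pan, jar, weight and brush throughout; I took no final overhead picture of them.
- **Disagreement:** before release, up to 12 N of vertical force had built up while gripping. I eased it off before opening.

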